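# Turn the napkin dispenser right way up on the serving mat

## Robot

A 6-joint arm with a two-finger parallel gripper is mounted at the origin on the work surface. World frame = base frame: x ahead of the robot, y to its left, z up, the work surface at z = 0. Lengths are in m, angles in rad, forces in N, time in s.
With the tool pointing down it reaches from about 0.325 to 0.85 m from the base axis. Payload 4.4 kg.
Tool frame: the origin (TCP) lies on the centre line of the jaws, within the pads' length; the fingertips stand 8 mm ahead of it and the grasp point (between the pads) lies 11 mm behind it; x points along the fingers, z is the direction in which the jaws open and shut, and the axes are right-handed (so a half turn about x gives the same grasp; the last joint's range is limited). The gripper opens to 94 mm and grips with 3 to 60 N. Pads are 16 mm wide; open, the fingers measure 119 mm over their backs; the gripper's body (75 mm by 177 mm) begins 78 mm behind the grasp point.
Start: joints at [1.105, 0.207, 1.542, -0, 1.393, -0.15], TCP at [0.178, 0.547, 0.213] pointing down, gripper open.
Joint ranges: [-2.73, 2.73], [-0.86, 2.22], [0.23, 2.46], [-1.11, 4.25], [0.08, 2.63], [-2.82, 2.82]. Speed limits (rad/s): [2.79, 2.79, 3.14, 3.14, 3.14, 3.14].

## Interface

Orientations are given as a 3x3 rotation matrix whose columns are the frame's x, y, z axes.
In Python, from station import arm gives the robot as it stands.
- The arm moves only by the tool arm_command, never from a script. Its argument "series" is a list of rows, each a list of 3 entries, a list of its own where there are three numbers: the shift along the tool's x, y, z in units of 25 mm (1.0 is 25 mm), then the turn, a rotation vector about the tool's x, y, z in units of 5 degrees (1.0 is 5 degrees), then the opening in per cent of the stroke, from 0 (shut) to 100 (fully open). In form: [[[tx, ty, tz], [ax, ay, az], fingers], ...]. A call has 1 to 5 rows; each row is the pose to reach, as a shift and turn from the pose measured when the call began, along the tool's axes at that moment; what a row does not reach only later rows make up. A row lasts 1/12 s, in which the tool goes at most 41.7 mm and 7.16 degrees, less where a joint would pass 70% of its speed; a pose out of reach is approached as far as the arm can. A call with a gripper value outside its range is refused whole. The fingers move at their own pace and stop on an object; "squeeze" is the grip in N (left out, the last holds). Time passes only in rows, so rows that repeat a pose let the fingers close. It gives the time, the measured TCP pose, the force and the opening at its end, in the units of the state.
- arm.state(): the state, without advancing time (a new reading comes with each control period).
- arm.capture(name): name is "scene" or "side" or "wrist"; returns (picture, depth): 480x640x3 uint8, red, green, blue; 480x640 float32, m along the optical axis (not along the pixel's ray), 0 where there is no reading.
- arm.camera_info(name): a dict with "camera_matrix" (3x3 intrinsics, pixels), "eye" and "rotation" of the camera in the world; the wrist camera has in their place "hand_eye" (4x4, takes a point from camera to tool coordinates, whose origin is the TCP and whose axes are the tool frame's). Camera axes: x right, y down, z forward; pixel columns grow to the right and rows downward; lengths in m; the calibration is good to about 2 mm. A picture is of the moment at which its call begins: read the wrist's pose just before it. camera_info takes no time and is no camera call.
- arm.finish_job(): hands the job in, once; it reports no verdict.
The state is a dict: "clock": time; "qpos": joint angles; "joint_vel": joint speeds; "joint_torque": joint torques, N m; "position": TCP position; "tool_rot": TCP orientation; "contact_force": force on the tool from outside, world axes, zero at the start; "wrist_torque": the same for the moment, N m; "finger_gap": opening from 0.0 (shut) to 1.0 (fully open).
Only numpy, scipy, OpenCV 4.12 (cv2) and the standard library are available. Lean on these libraries where they do the work, as an engineer would, in place of code of your own. Each camera call takes 0.05 s, during which the arm holds its last target.

## Task

The metal napkin dispenser has been left upside down on the counter beside the rubber serving mat. It is too wide to grip, so push it up to the mat and tip it over the mat's edge a quarter turn at a time, letting it come to rest on its side in between, until it stands with its slot upwards, wholly on the mat and squarely to it. Leave the stack of paper cups and the blue cup where they stand.

Things in the scene. Friction and masses are not known exactly. Their poses are not given: they have to be found in the camera images.
- dispenser: The dispenser: loose closed aluminium box, 140 mm long (its x) x 100 x 100 mm (y, z), 0.35-0.6 kg. Origin at its centre, also its centre of mass. A flush dark slot, 88 x 24 mm, lies along x in the -z face; the +z face is the base (four flush feet). Starts slot down (z up) on the counter, 10-75 mm off the mat's +y or -y edge, x within 15 degrees of the mat's; must end z down. Slides at friction 0.5-0.7.
- mat: The serving mat: black rubber slab fixed to the counter, 340 mm (x, away from the robot) x 300 mm (y), 12 mm thick, square edges. Origin at the centre of its underside, on the counter. A box pushed against its edge stops there and can be tipped over it; on top it grips (friction 0.7-1.1), so that a box pushed near its top tips rather than slides.
- cup_stack: Bystander: upright stack of paper cups, 79 mm wide, 197 mm tall, on the counter on the other side of the mat from the dispenser. Origin at the centre of its underside.
- cup: Bystander: blue cup, 74 mm wide at the rim, 85 mm tall, standing on the far part of the mat. Origin at the centre of its underside.
Things that resemble listed ones, but are neither listed nor needed, are in the scene too. Leave any red or yellow look-alike of the dispenser alone.

How it is judged:
By the outcome, as a careful person would: the job done as asked, in the order asked, and still so for the second after the job is handed in, with the robot touching nothing.
It also fails if it takes over 58 s, if anything falls off the work surface, if the arm or the gripper's body presses on something with over 40 N, if the wrist force passes 120 N, or if a joint passes its speed limit or range.

## Working session

There is one attempt and no reset: what is moved stays moved. The work goes in short steps, Python scripts to look and compute and a tool call to move; the robot and the scene stay as the last step left them, time stands still between calls to the robot, and variables do not carry over. Pictures are saved under pics/ and viewed, and the job is handed in when it is done.

Besides the shell and the picture viewer there is one more tool, called after "Emit:" by a JSON object that holds its "name" and its "arguments". arm_command: Moves the arm, as the interface text tells. Its arguments: {"type":"object","properties":{"series":{"type":"array"},"squeeze":{"type":"number"}},"required":["series"]}

```bash
ls; mkdir -p pics; cat > h.py <<'E'
import numpy as np, cv2
from station import arm
def cap(n,fn):
    im,d=arm.capture(n); cv2.imwrite('pics/'+fn+'.png',im[:,:,::-1]); np.save('pics/'+fn+'.npy',d); return im,d
def world(n,d):
    c=arm.camera_info(n);K=np.array(c['camera_matrix']);h,w=d.shape
    u,v=np.meshgrid(np.arange(w),np.arange(h))
    p=np.stack([(u-K[0,2])/K[0,0]*d,(v-K[1,2])/K[1,1]*d,d],-1)
    return p@np.array(c['rotation']).T+np.array(c['eye'])
E
python3 - <<'E'
from h import *
for n in ['scene','side']: 
    print(arm.camera_info(n)); cap(n,n+'0')
print(arm.state())
E
```

```text
pics
{'camera_matrix': array([[582.69690908,   0.        , 315.56491051],
       [  0.        , 582.69690908, 243.6171336 ],
       [  0.        ,   0.        ,   1.        ]]), 'eye': array([ 1.01211123, -0.11393408,  0.93541808]), 'rotation': array([[ 0.34447679,  0.77657506, -0.52751011],
       [ 0.93872491, -0.29178959,  0.18345132],
       [-0.01145824, -0.5583816 , -0.82950509]])}
{'camera_matrix': array([[620.8173275 ,   0.        , 310.37127772],
       [  0.        , 620.8173275 , 230.17845015],
       [  0.        ,   0.        ,   1.        ]]), 'eye': array([-0.24131799, -0.82745164,  0.72417778]), 'rotation': array([[ 0.79281733, -0.2852872 ,  0.53856467],
       [-0.60907185, -0.40238699,  0.68345898],
       [ 0.02172932, -0.8698827 , -0.49277979]])}
{'clock': 0.1, 'qpos': array([ 1.10550281e+00,  2.07361878e-01,  1.54278246e+00, -5.44528437e-05,
        1.39348805e+00, -1.50520948e-01]), 'joint_vel': array([ 0.00128301, -0.00086501, -0.00423071, -0.00040701, -0.0007509 ,
       -0.0004335 ]), 'joint_torque': array([ 2.65468107e-04, -3.71857524e+01, -2.82296491e+01,  7.00955023e-02,
        3.10135027e-02, -4.22040353e-05]), 'position': array([0.17774075, 0.54610059, 0.21240509]), 'tool_rot': array([[-8.67297736e-04, -9.50869697e-01,  3.09590161e-01],
       [-1.84693965e-03,  3.09591273e-01,  9.50867937e-01],
       [-9.99997918e-01,  2.52891265e-04, -2.02470676e-03]]), 'contact_force': array([-0.10887469,  0.89534543, -0.00631444]), 'wrist_torque': array([ 0.02549445,  0.04680782, -0.01188684]), 'finger_gap': 1.0023051550969397}
```

View pics/scene0.png

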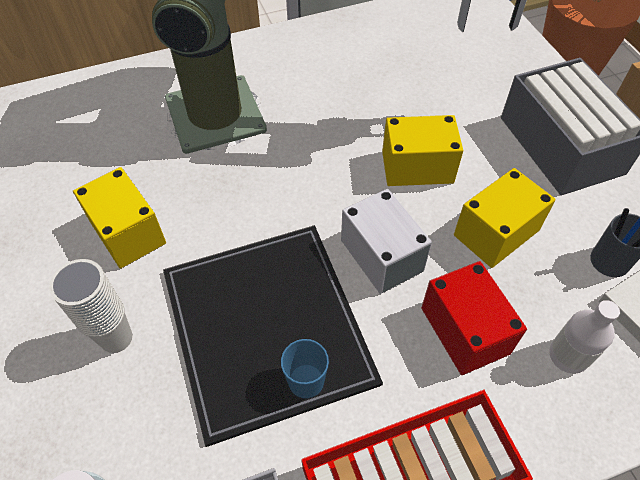

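View pics/side0.png

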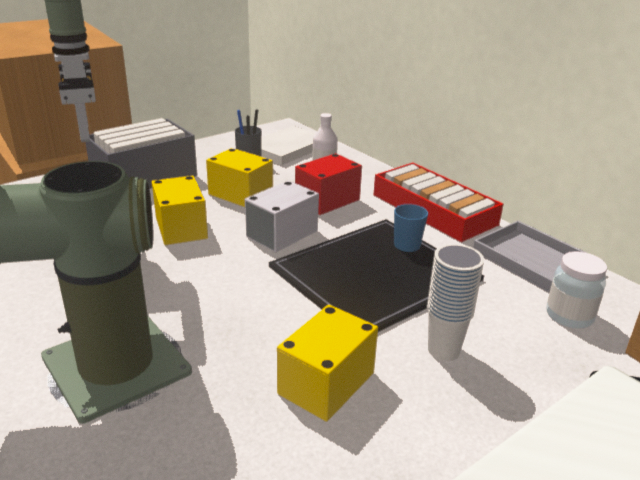

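The silver-grey box at scene (387,240), side (283,213), beside the mat's +y edge is the only uncoloured one. The yellow ones at scene (423,150), (505,215), (120,215) and the red one at (474,317) are look-alikes. The cup is at (305,368) and the stack at (95,305). Next I measure them and take an enlarged crop.

```bash
cat > m.py <<'E'
from h import *
def px2w(n,uv,z):
    c=arm.camera_info(n);K=np.array(c['camera_matrix']);R=np.array(c['rotation']);e=np.array(c['eye'])
    r=R@np.array([(uv[0]-K[0,2])/K[0,0],(uv[1]-K[1,2])/K[1,1],1]); return e+r*(z-e[2])/r[2]
def top(P,mask,lab):
    q=P[mask][:,:2].astype(np.float32); r=cv2.minAreaRect(q); 
    print(lab,len(q),'z',np.round(np.median(P[mask][:,2]),4),'c',np.round(r[0],4),'size',np.round(r[1],4),'ang',round(r[2],2))
    print(np.round(cv2.boxPoints(r),4).tolist())
E
python3 - <<'E'
from m import *
im=cv2.imread('pics/scene0.png');d=np.load('pics/scene0.npy');P=world('scene',d)
cv2.imwrite('pics/crop0.png',cv2.resize(im[170:310,320:460],None,fx=4,fy=4,interpolation=cv2.INTER_CUBIC))
for n in ['scene','side']:
    im=cv2.imread(f'pics/{n}0.png');d=np.load(f'pics/{n}0.npy');P=world(n,d)
    hsv=cv2.cvtColor(im,cv2.COLOR_BGR2HSV).astype(int); ok=d>0
    z=P[...,2]
    def comp(m,seed):
        k,l=cv2.connectedComponents(m.astype(np.uint8),connectivity=4); return (l==l[seed[1],seed[0]])&m
    s={'scene':dict(d=(387,240),m=(240,320),r=(474,305),y1=(423,133),y2=(505,200),y3=(115,200)),'side':dict(d=(283,199),m=(365,280),r=(328,167),y1=(180,190),y2=(240,161),y3=(328,335))}[n]
    for k in ['d','r','y1','y2','y3']:
        top(P,comp(ok&(abs(z-.1)<.006),s[k]),n+' '+k)
    dark=(hsv[...,2]<110)&ok&(abs(z-.012)<.005)
    m=cv2.morphologyEx(dark.astype(np.uint8),cv2.MORPH_CLOSE,np.ones((7,7)))>0
    top(P,comp(m&ok&(abs(z-.012)<.006),s['m']),n+' mat')
    blue=(hsv[...,0]>95)&(hsv[...,0]<115)&(hsv[...,1]>100)&ok&(z>.07)&(z<.1)&(P[...,0]>.4)&(P[...,1]<.2)
    top(P,blue,'cup rim')
    top(P,ok&(z>.185)&(z<.205)&(P[...,0]>.25)&(P[...,1]<0)&(P[...,1]>-.4),'stack')
E
```

```text
scene d 3718 z 0.0996 c [0.4875 0.2003] size [0.1422 0.1021] ang 9.34
[[0.4090999960899353, 0.23909999430179596], [0.42559999227523804, 0.13840000331401825], [0.5659999847412109, 0.1615000069141388], [0.5493999719619751, 0.2621999979019165]]
scene r 4886 z 0.0995 c [0.6818 0.2738] size [0.1415 0.1017] ang 2.75
[[0.6086999773979187, 0.32120001316070557], [0.6136000156402588, 0.21960000693798065], [0.7548999786376953, 0.2264000028371811], [0.75, 0.328000009059906]]
scene y1 2695 z 0.0997 c [0.3096 0.3609] size [0.1414 0.1043] ang 72.66
[[0.23880000412464142, 0.30889999866485596], [0.3382999897003174, 0.2777999937534332], [0.3804999887943268, 0.41280001401901245], [0.2809000015258789, 0.4438999891281128]]
scene y2 3477 z 0.0996 c [0.5176 0.4303] size [0.1007 0.1433] ang 18.27
[[0.4474000036716461, 0.48260000348091125], [0.49230000376701355, 0.3465000092983246], [0.5878999829292297, 0.3779999911785126], [0.5429999828338623, 0.5141000151634216]]
scene y3 3331 z 0.0992 c [ 0.2615 -0.2445] size [0.145  0.1001] ang 15.96
[[0.17800000309944153, -0.21629999577999115], [0.20550000667572021, -0.
[... 2100 characters left out ...]
size [0.3051 0.344 ] ang 89.27
[[0.37290000915527344, -0.19930000603199005], [0.7167999744415283, -0.2037000060081482], [0.7207000255584717, 0.10130000114440918], [0.376800000667572, 0.10570000112056732]]
cup rim 300 z 0.0857 c [ 0.6725 -0.0203] size [0.0787 0.0666] ang 32.94
[[0.621399998664856, -0.013799999840557575], [0.6575999855995178, -0.06970000267028809], [0.7235999703407288, -0.026900000870227814], [0.6873999834060669, 0.028999999165534973]]
stack 1425 z 0.1972 c [ 0.9851 -0.1668] size [1.1324 0.0798] ang 15.13
[[0.42809998989105225, -0.2761000096797943], [0.4490000009536743, -0.3531000018119812], [1.542099952697754, -0.057500001043081284], [1.521299958229065, 0.019500000402331352]]
```

View pics/crop0.png

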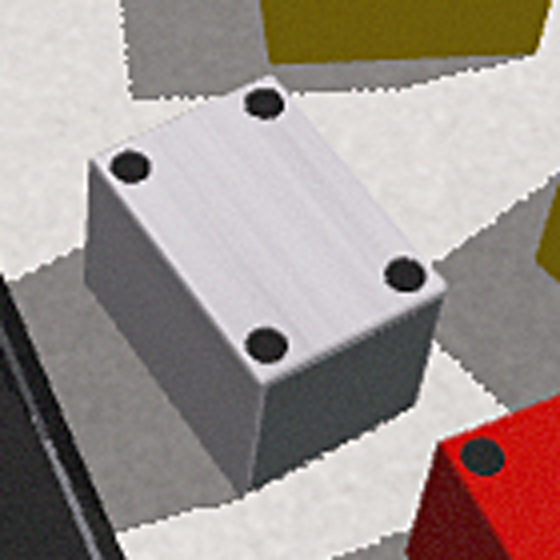

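The crop confirms it: grey aluminium with four feet on top, so it is slot down. Both cameras agree to about 3 mm:

| Item | Position (x, y) | Yaw |
|---|---|---|
| Mat | (0.548, -0.049) | -0.9° |
| Dispenser | (0.486, 0.199), top at z 0.100 | about +9° |

The mat's +y edge is at y≈0.102. My plan is to open the jaws along the mat's x and push the +y face with both fingertips.

```bash
cat > g.py <<'E'
import sys
from m import *
from scipy.spatial.transform import Rotation as Ro
def goal(pos,yaw=-0.9,tilt=0):
    # tool x down, z along mat x; tilt: turn about mat x
    s=arm.state();R=np.array(s['tool_rot']);p=np.array(s['position'])
    zx=np.array([np.cos(np.radians(yaw)),np.sin(np.radians(yaw)),0]);x=np.array([0,0,-1.])
    x=Ro.from_rotvec(zx*np.radians(tilt)).apply(x)
    G=np.stack([x,np.cross(zx,x),zx],1)
    print('pos',p.round(4),'t',round(s['clock'],2),'F',np.round(s['contact_force'],1))
    print('shift',np.round(R.T@(np.array(pos)-p)/.025,2),'turn',np.round(Ro.from_matrix(R.T@G).as_rotvec(degrees=True)/5,2))
if __name__=='__main__':
    a=[float(v) for v in sys.argv[1:]]; goal(a[:3],*a[3:])
E
python3 g.py .487 .292 .2
```

```text
pos [0.1777 0.5461 0.2124] t 0.1 F [-0.1  0.9 -0. ]
shift [  0.5  -14.91  -5.83] turn [ 1.457e+01 -2.000e-02  1.000e-02]
```

Emit:
{"name": "arm_command", "arguments": {"series": [[[0, -1.4, -0.6], [1.4, 0, 0], 100], [[0, -2.9, -1.1], [2.8, 0, 0], 100], [[0.1, -4.4, -1.7], [4.2, 0, 0], 100], [[0.1, -5.9, -2.3], [5.6, 0, 0], 100], [[0.2, -7.4, -2.9], [7.0, 0, 0], 100]]}}

```text
clock: 0.52
position: [0.3321, 0.4186, 0.2074]
tool_rot: [[-0.001, -0.597, 0.802], [-0.002, 0.802, 0.597], [-1.0, -0.001, -0.002]]
contact_force: [0.4, 1.5, -0.4]
finger_gap: 1.001
```

```bash
python3 g.py .487 .292 .2
```

```text
pos [0.3321 0.4186 0.2074] t 0.52 F [ 0.4  1.5 -0.4]
shift [ 0.3  -7.76  1.95] turn [ 7.51 -0.02  0.02]
```

Emit:
{"name": "arm_command", "arguments": {"series": [[[0, -1.5, 0.4], [1.4, 0, 0], 100], [[0.1, -3.0, 0.8], [2.8, 0, 0], 100], [[0.1, -4.5, 1.2], [4.2, 0, 0], 100], [[0.2, -6.1, 1.5], [5.6, 0, 0], 100], [[0.3, -7.6, 1.9], [7.0, 0, 0], 100]]}}

```text
clock: 0.93
position: [0.4845, 0.2926, 0.1995]
tool_rot: [[-0.002, -0.023, 1.0], [-0.002, 1.0, 0.023], [-1.0, -0.002, -0.002]]
contact_force: [-0.4, 0.7, -0.3]
finger_gap: 1.0
```

```bash
python3 g.py .487 .292 .04
```

```text
pos [0.4845 0.2926 0.1995] t 0.93 F [-0.4  0.7 -0.3]
shift [ 6.38 -0.01  0.11] turn [ 0.44 -0.02  0.03]
```

Emit:
{"name": "arm_command", "arguments": {"series": [[[1.2, 0, 0.1], [0.4, 0, 0], 100], [[2.6, 0, 0.1], [0.4, 0, 0], 100], [[4.0, 0, 0.1], [0.4, 0, 0], 100], [[5.4, 0, 0.1], [0.4, 0, 0], 100], [[6.4, 0, 0.1], [0.4, 0, 0], 100]]}}

```text
clock: 1.35
position: [0.4846, 0.291, 0.0358]
tool_rot: [[-0.006, 0.013, 1.0], [-0.004, 1.0, -0.013], [-1.0, -0.004, -0.006]]
contact_force: [-0.4, 0.3, 0.3]
finger_gap: 1.001
```

```bash
python3 g.py .487 .212 .04
```

```text
pos [0.4846 0.291  0.0358] t 1.35 F [-0.4  0.3  0.3]
shift [-0.16 -3.16  0.14] turn [ 0.03 -0.07  0.05]
```

Emit:
{"name": "arm_command", "arguments": {"series": [[[-0.1, -0.4, 0.1], [0, 0, 0], 100], [[-0.1, -0.7, 0.1], [0, 0, 0], 100], [[-0.1, -1.0, 0.1], [0, 0, 0], 100], [[-0.1, -1.3, 0.1], [0, 0, 0], 100], [[-0.1, -1.6, 0.1], [0, 0, 0], 100]]}}

```text
clock: 1.77
position: [0.489, 0.2511, 0.0411]
tool_rot: [[-0.001, 0.013, 1.0], [-0.002, 1.0, -0.013], [-1.0, -0.002, -0.001]]
contact_force: [0.2, 2.1, -0.4]
finger_gap: 0.994
```

```bash
python3 g.py .487 .218 .038
```

```text
pos [0.489  0.2511 0.0411] t 1.77 F [ 0.2  2.1 -0.4]
shift [ 0.13 -1.32 -0.06] turn [ 0.03 -0.01  0.02]
```

Emit:
{"name": "arm_command", "arguments": {"series": [[[0.1, -0.3, -0.1], [0, 0, 0], 100], [[0.1, -0.6, -0.1], [0, 0, 0], 100], [[0.1, -0.8, -0.1], [0, 0, 0], 100], [[0.1, -1.1, -0.1], [0, 0, 0], 100], [[0.1, -1.3, -0.1], [0, 0, 0], 100]]}}

```text
clock: 2.18
position: [0.4867, 0.2184, 0.0395]
tool_rot: [[0.001, 0.013, 1.0], [-0.001, 1.0, -0.013], [-1.0, -0.001, 0.001]]
contact_force: [-0.7, 5.2, 2.3]
finger_gap: 0.997
```

```bash
cat > look.py <<'E'
import sys
from m import *
def look(tag,n='scene',zt=.1,tol=.006):
    im,d=cap(n,tag);P=world(n,d);z=P[...,2]
    hsv=cv2.cvtColor(im,cv2.COLOR_RGB2HSV).astype(int)
    m=(d>0)&(abs(z-zt)<tol)&(P[...,0]>.38)&(P[...,0]<.62)&(P[...,1]>-.2)&(P[...,1]<.3)&(hsv[...,1]<70)&(hsv[...,2]>60)
    k,l,st,_=cv2.connectedComponentsWithStats(m.astype(np.uint8),connectivity=4)
    i=1+np.argmax(st[1:,4]); top(P,l==i,tag)
    return im,d,P
if __name__=='__main__':
    look(sys.argv[1],sys.argv[2],float(sys.argv[3]))
E
python3 g.py .487 .21 .038; python3 look.py scene1 scene .1
```

```text
pos [0.4867 0.2184 0.0395] t 2.18 F [-0.7  5.2  2.3]
shift [ 0.06 -0.34  0.02] turn [0.03 0.01 0.01]
scene1 3384 z 0.0993 c [0.4831 0.158 ] size [0.099 0.143] ang 89.48
[[0.41110000014305115, 0.10920000076293945], [0.554099977016449, 0.10790000110864639], [0.5550000071525574, 0.2069000005722046], [0.41200000047683716, 0.20819999277591705]]
```

View pics/scene1.png

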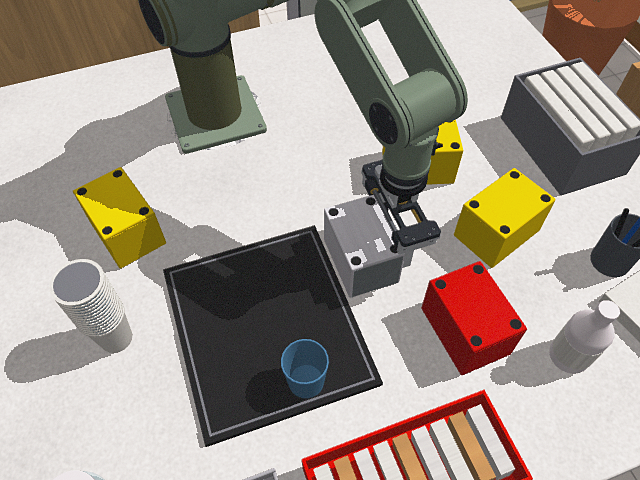

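The box at (365,248) is square to the fingers, with its near face about 7 mm from the mat edge. I push on to contact while watching the force.

Emit:
{"name": "arm_command", "arguments": {"series": [[[0, -0.2, 0], [0, 0, 0], 100], [[0, -0.3, 0], [0, 0, 0], 100], [[0, -0.4, 0], [0, 0, 0], 100], [[0, -0.45, 0], [0, 0, 0], 100]]}}

```text
clock: 2.57
position: [0.4862, 0.2107, 0.0399]
tool_rot: [[0.001, 0.015, 1.0], [0.007, 1.0, -0.015], [-1.0, 0.007, 0.0]]
contact_force: [-2.5, 19.5, 5.3]
finger_gap: 1.0
```

```bash
python3 g.py .486 .22 .11
```

```text
pos [0.4862 0.2107 0.0399] t 2.57 F [-2.5 19.5  5.3]
shift [-2.8   0.39 -0.01] turn [ 0.01  0.01 -0.08]
```

Emit:
{"name": "arm_command", "arguments": {"series": [[[0, 0.4, 0], [0, 0, 0], 100], [[-0.8, 0.6, 0], [0, 0, 0], 100], [[-2.0, 0.6, 0], [0, 0, 0], 100], [[-2.2, 0.6, 0], [0, 0, 0], 100]]}}

```text
clock: 2.9
position: [0.4885, 0.2254, 0.0983]
tool_rot: [[0.006, 0.014, 1.0], [0.007, 1.0, -0.014], [-1.0, 0.007, 0.005]]
contact_force: [1.1, 0.5, 1.1]
finger_gap: 1.002
```

```bash
python3 g.py .486 .21 .095;python3 look.py scene2 scene .1
```

```text
pos [0.4885 0.2254 0.0983] t 2.9 F [1.1 0.5 1.1]
shift [ 0.13 -0.62 -0.09] turn [ 0.02  0.06 -0.08]
scene2 3543 z 0.0994 c [0.4831 0.1523] size [0.1013 0.1427] ang 88.99
[[0.4108999967575073, 0.10289999842643738], [0.553600013256073, 0.10040000081062317], [0.555400013923645, 0.20170000195503235], [0.41269999742507935, 0.20419999957084656]]
```

The box is against the edge (face at y≈0.1015, yaw -1°). First quarter turn: I push near the top and follow the arc.

Emit:
{"name": "arm_command", "arguments": {"series": [[[0.1, -0.4, -0.1], [0, 0, 0], 100], [[0.1, -0.7, -0.1], [0, 0, 0], 100], [[-0.1, -0.95, -0.1], [0, 0, 0], 100], [[-0.4, -1.2, -0.1], [0, 0, 0], 100], [[-0.7, -1.5, -0.1], [0, 0, 0], 100]]}}

```text
clock: 3.37
position: [0.485, 0.1895, 0.1151]
tool_rot: [[0.005, 0.015, 1.0], [0.012, 1.0, -0.015], [-1.0, 0.012, 0.005]]
contact_force: [-0.7, 6.6, 4.7]
finger_gap: 0.996
```

```bash
python3 g.py .487 .16 .135;python3 look.py side1 side .1
```

```text
pos [0.485  0.1895 0.1151] t 3.37 F [-0.7  6.6  4.7]
shift [-0.81 -1.17  0.1 ] turn [ 0.01  0.06 -0.14]
side1 792 z 0.1009 c [0.478  0.1289] size [0.1053 0.1427] ang 88.23
[[0.4050000011920929, 0.07850000262260437], [0.5476999878883362, 0.07400000095367432], [0.5508999824523926, 0.179299995303154], [0.4083000123500824, 0.18369999527931213]]
```

View pics/side1.png

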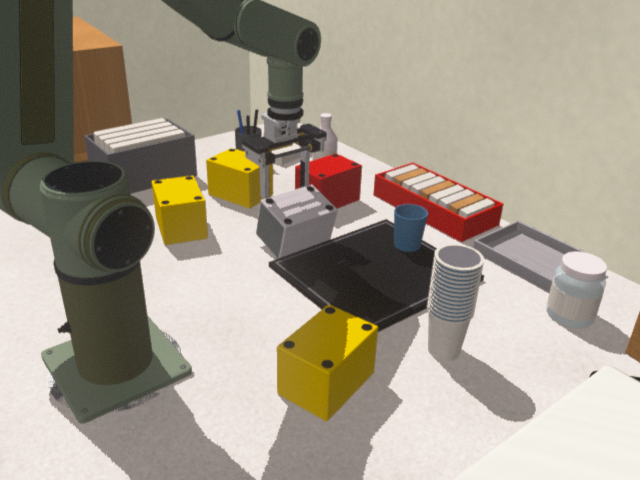

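The side view shows the box at (295,218) tilting over the mat edge, with the fingers on its back face. I carry on.

Emit:
{"name": "arm_command", "arguments": {"series": [[[-0.35, -0.5, 0], [0, 0, 0], 100], [[-0.6, -0.9, 0], [0, 0, 0], 100], [[-0.8, -1.25, 0], [0, 0, 0], 100], [[-0.95, -1.65, 0], [0, 0, 0], 100], [[-1.1, -2.05, 0], [0, 0, 0], 100]]}}

```text
clock: 3.83
position: [0.4836, 0.1344, 0.1423]
tool_rot: [[0.004, 0.016, 1.0], [0.008, 1.0, -0.016], [-1.0, 0.008, 0.004]]
contact_force: [-0.4, 1.4, -0.7]
finger_gap: 1.003
```

```bash
python3 g.py .487 .106 .145;python3 look.py side2 side .14
```

```text
pos [0.4836 0.1344 0.1423] t 3.83 F [-0.4  1.4 -0.7]
shift [-0.12 -1.13  0.15] turn [ 0.    0.05 -0.1 ]
side2 270 z 0.1379 c [0.478  0.1182] size [0.0305 0.1419] ang 86.88
[[0.40630000829696655, 0.10679999738931656], [0.5479999780654907, 0.09910000115633011], [0.5497000217437744, 0.12960000336170197], [0.40799999237060547, 0.13729999959468842]]
```

View pics/side2.png

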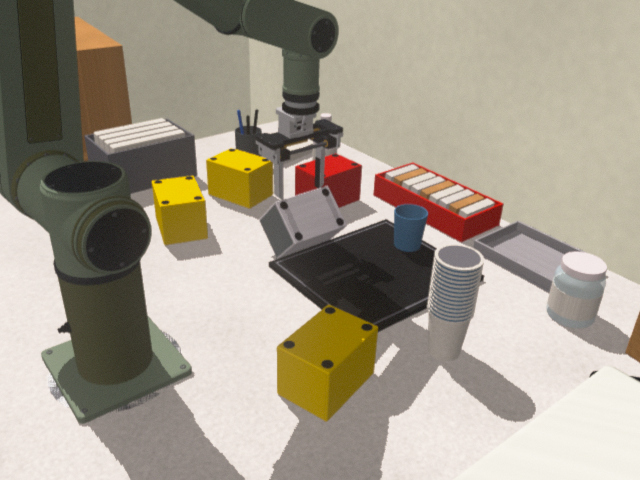

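Emit:
{"name": "arm_command", "arguments": {"series": [[[-0.1, -0.3, 0.1], [0, 0, 0], 100], [[-0.1, -0.6, 0.1], [0, 0, 0], 100], [[-0.1, -0.9, 0.1], [0, 0, 0], 100], [[-0.1, -1.2, 0.1], [0, 0, 0], 100], [[-0.1, -1.5, 0.1], [0, 0, 0], 100]]}}

```text
clock: 4.3
position: [0.486, 0.0946, 0.1451]
tool_rot: [[0.005, 0.016, 1.0], [0.007, 1.0, -0.016], [-1.0, 0.007, 0.005]]
contact_force: [-0.2, 0.6, 0.1]
finger_gap: 0.999
```

```bash
python3 g.py .487 .106 .145;python3 look.py side3 side .112
```

```text
pos [0.486  0.0946 0.1451] t 4.3 F [-0.2  0.6  0.1]
shift [0.01 0.46 0.03] turn [-0.01  0.06 -0.08]
side3 452 z 0.1117 c [0.4675 0.0757] size [0.0668 0.1534] ang 67.32
[[0.383899986743927, 0.07440000027418137], [0.5253999829292297, 0.015300000086426735], [0.5511999726295471, 0.07689999788999557], [0.4097000062465668, 0.13609999418258667]]
```

View pics/side3.png

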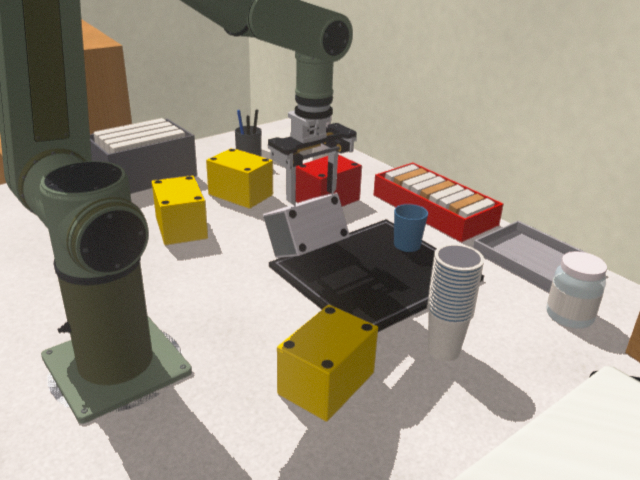

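Emit:
{"name": "arm_command", "arguments": {"series": [[[-0.1, 0, 0], [0, 0, 0], 100], [[-0.1, 0, 0], [0, 0, 0], 100], [[-0.1, 0, 0], [0, 0, 0], 100]]}}

```text
clock: 4.6
position: [0.4862, 0.0936, 0.1478]
tool_rot: [[0.005, 0.017, 1.0], [0.006, 1.0, -0.017], [-1.0, 0.006, 0.005]]
contact_force: [0.4, -0.1, 0.2]
finger_gap: 1.0
```

```bash
python3 g.py .487 .17 .15;python3 look.py side4 side .112; python3 look.py scene4 scene .112
```

```text
pos [0.4862 0.0936 0.1478] t 4.6 F [ 0.4 -0.1  0.2]
shift [-0.07  3.06 -0.02] turn [-0.01  0.06 -0.07]
side4 1701 z 0.1128 c [0.4773 0.0707] size [0.1047 0.1436] ang 88.81
[[0.4043999910354614, 0.019899999722838402], [0.5479999780654907, 0.016899999231100082], [0.5501999855041504, 0.12150000035762787], [0.4065999984741211, 0.12449999898672104]]
scene4 3270 z 0.1127 c [0.4813 0.0706] size [0.1005 0.1432] ang 89.27
[[0.4090000092983246, 0.021299999207258224], [0.552299976348877, 0.01940000057220459], [0.5534999966621399, 0.11990000307559967], [0.41029998660087585, 0.121799997985363]]
```

View pics/side4.png

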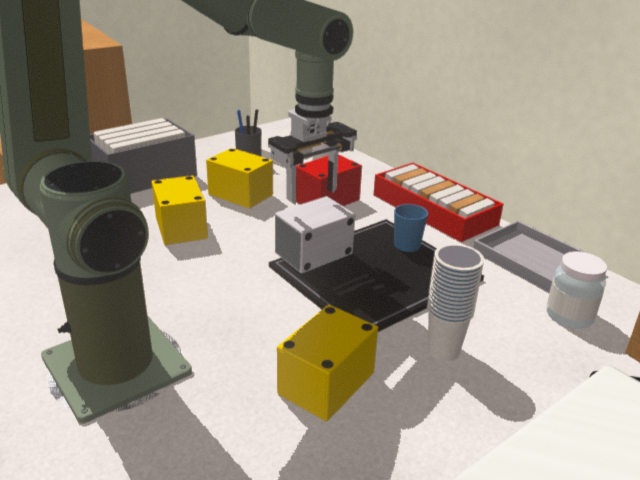

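The box rests on its side on the mat: top at z 0.112, y 0.021 to 0.121, yaw -0.7°, feet facing -y. I move behind it for the second quarter turn.

Emit:
{"name": "arm_command", "arguments": {"series": [[[-0.1, 1.2, 0], [0, 0, 0], 100], [[-0.1, 2.3, 0], [0, 0, 0], 100], [[0.3, 2.3, -0.1], [0, 0, 0], 100], [[1.5, 2.3, -0.1], [0, 0, 0], 100], [[1.7, 2.3, -0.1], [0, 0, 0], 100]]}}

```text
clock: 5.12
position: [0.4813, 0.1516, 0.1016]
tool_rot: [[-0.002, 0.015, 1.0], [0.004, 1.0, -0.015], [-1.0, 0.004, -0.002]]
contact_force: [-1.4, -0.6, -0.3]
finger_gap: 1.0
```

```bash
python3 g.py .482 .1285 .107; python3 g.py .482 .1025 .13
```

```text
pos [0.4813 0.1516 0.1016] t 5.12 F [-1.4 -0.6 -0.3]
shift [-0.22 -0.92  0.04] turn [ 0.01 -0.02 -0.05]
pos [0.4813 0.1516 0.1016] t 5.12 F [-1.4 -0.6 -0.3]
shift [-1.14 -1.96  0.06] turn [ 0.01 -0.02 -0.05]
```

Emit:
{"name": "arm_command", "arguments": {"series": [[[-0.2, -0.5, 0], [0, 0, 0], 100], [[-0.2, -0.9, 0], [0, 0, 0], 100], [[-0.4, -1.2, 0], [0, 0, 0], 100], [[-0.7, -1.5, 0], [0, 0, 0], 100], [[-0.9, -1.75, 0], [0, 0, 0], 100]]}}

```text
clock: 5.53
position: [0.4812, 0.1068, 0.1253]
tool_rot: [[-0.001, 0.016, 1.0], [0.004, 1.0, -0.016], [-1.0, 0.004, -0.001]]
contact_force: [-0.3, 1.2, 0.3]
finger_gap: 0.995
```

```bash
python3 g.py .482 .1025 .130;python3 g.py .482 .0715 .1454;python3 g.py .482 .0375 .1523; python3 look.py side5 side .112
```

```text
pos [0.4812 0.1068 0.1253] t 5.53 F [-0.3  1.2  0.3]
shift [-0.19 -0.17  0.03] turn [ 0.   -0.01 -0.05]
pos [0.4812 0.1068 0.1253] t 5.53 F [-0.3  1.2  0.3]
shift [-0.81 -1.41  0.05] turn [ 0.   -0.01 -0.05]
pos [0.4812 0.1068 0.1253] t 5.53 F [-0.3  1.2  0.3]
shift [-1.09 -2.76  0.07] turn [ 0.   -0.01 -0.05]
side5 974 z 0.1132 c [0.4774 0.0432] size [0.0989 0.144 ] ang 87.2
[[0.40310001373291016, -0.0026000000070780516], [0.5468999743461609, -0.009700000286102295], [0.551800012588501, 0.08910000324249268], [0.40790000557899475, 0.09619999676942825]]
```

View pics/side5.png

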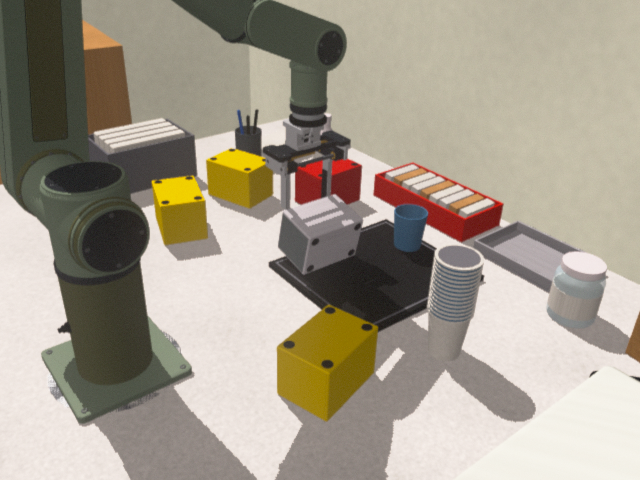

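It is tipping without sliding, at about 13° tilt. I continue along the arc.

Emit:
{"name": "arm_command", "arguments": {"series": [[[-0.3, -0.45, 0], [0, 0, 0], 100], [[-0.55, -0.95, 0], [0, 0, 0], 100], [[-0.8, -1.4, 0], [0, 0, 0], 100], [[-0.95, -1.85, 0], [0, 0, 0], 100], [[-1.05, -2.3, 0], [0, 0, 0], 100]]}}

```text
clock: 6.0
position: [0.4819, 0.047, 0.1536]
tool_rot: [[0.004, 0.016, 1.0], [0.003, 1.0, -0.016], [-1.0, 0.003, 0.004]]
contact_force: [-0.0, 1.4, 1.0]
finger_gap: 1.0
```

```bash
python3 g.py .482 .0145 .1523; python3 -c "
from h import *
cap('side','side6')"
```

```text
pos [0.4819 0.047  0.1536] t 6.0 F [-0.   1.4  1. ]
shift [ 0.05 -1.3   0.02] turn [-0.    0.04 -0.03]
```

View pics/side6.png

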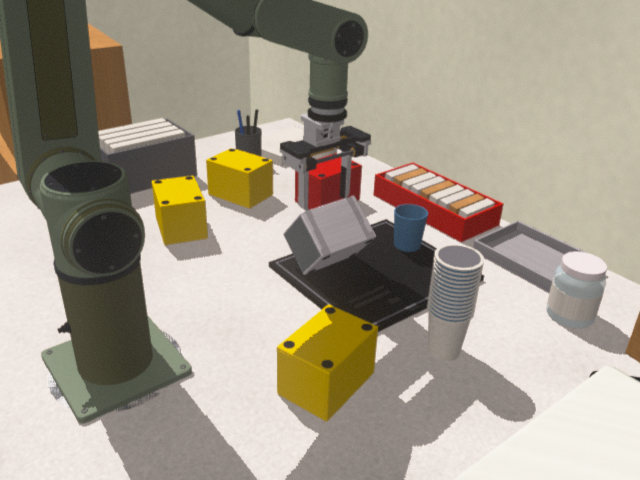

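The box at (330,235) is tilted about 40°, close to balance. I ease it over.

Emit:
{"name": "arm_command", "arguments": {"series": [[[0, -0.3, 0], [0, 0, 0], 100], [[0, -0.6, 0], [0, 0, 0], 100], [[0, -0.9, 0], [0, 0, 0], 100], [[0, -1.2, 0], [0, 0, 0], 100], [[0, -1.3, 0], [0, 0, 0], 100]]}}

```text
clock: 6.47
position: [0.4814, 0.0117, 0.1533]
tool_rot: [[0.003, 0.018, 1.0], [0.001, 1.0, -0.018], [-1.0, 0.001, 0.003]]
contact_force: [-0.3, 0.0, -0.4]
finger_gap: 0.999
```

Emit:
{"name": "arm_command", "arguments": {"series": [[[-0.2, 0, 0], [0, 0, 0], 100], [[-0.4, 0, 0], [0, 0, 0], 100], [[-0.6, 0, 0], [0, 0, 0], 100]]}}

```text
clock: 6.72
position: [0.4814, 0.0119, 0.1688]
tool_rot: [[0.003, 0.018, 1.0], [0.001, 1.0, -0.018], [-1.0, 0.001, 0.003]]
contact_force: [-0.9, 0.6, 0.5]
finger_gap: 1.001
```

```bash
python3 g.py .482 .1 .2;python3 look.py side7 side .112; python3 look.py scene7 scene .112
```

```text
pos [0.4814 0.0119 0.1688] t 6.72 F [-0.9  0.6  0.5]
shift [-1.24  3.53 -0.03] turn [-0.02  0.04 -0.01]
side7 1719 z 0.1121 c [ 0.4761 -0.0349] size [0.1035 0.1452] ang 89.59
[[0.40310001373291016, -0.08609999716281891], [0.54830002784729, -0.08720000088214874], [0.5490999817848206, 0.016300000250339508], [0.40389999747276306, 0.017400000244379044]]
scene7 3208 z 0.1114 c [ 0.481  -0.0334] size [0.1001 0.1428] ang 89.09
[[0.40880000591278076, -0.08240000158548355], [0.5515000224113464, -0.08460000157356262], [0.5530999898910522, 0.01549999974668026], [0.41040000319480896, 0.017799999564886093]]
```

View pics/scene7.png

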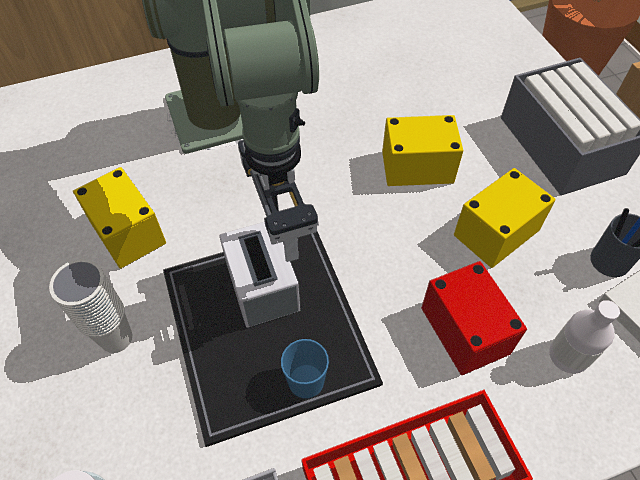

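The slot is up at (258,258). The box yaw of -0.9° matches the mat's, and the cups have not moved. I retract and make a last check.

Emit:
{"name": "arm_command", "arguments": {"series": [[[-1, 0.5, 0], [0, 0, 0], 100], [[-2, 1.5, 0], [0, 0, 0], 100], [[-3, 2.5, 0], [0, 0, 0], 100], [[-3, 3.5, 0], [0, 0, 0], 100], [[-3, 3.5, 0], [0, 0, 0], 100]]}}

```text
clock: 7.23
position: [0.4846, 0.1031, 0.2474]
tool_rot: [[0.011, 0.013, 1.0], [0.003, 1.0, -0.013], [-1.0, 0.003, 0.011]]
contact_force: [-1.0, 0.1, 0.2]
finger_gap: 1.001
```

```bash
python3 - <<'E'
from look import *
for n in ['side','scene']:
    im,d,P=look(n+'8',n,.112); z=P[...,2];ok=d>0
    hsv=cv2.cvtColor(im,cv2.COLOR_RGB2HSV).astype(int)
    top(P,(hsv[...,0]>95)&(hsv[...,0]<115)&(hsv[...,1]>100)&ok&(z>.07)&(z<.1)&(P[...,0]>.4)&(P[...,1]<.2),'cup')
    top(P,ok&(z>.185)&(z<.205)&(P[...,0]>.25)&(P[...,0]<.7)&(P[...,1]<-.2)&(P[...,1]>-.4),'stack')
s=arm.state();print(s['clock'],s['position'],s['contact_force'],np.abs(s['joint_vel']).max())
E
```

```text
side8 1687 z 0.1121 c [ 0.4759 -0.0345] size [0.144  0.1058] ang 0.36
[[0.4036000072956085, 0.017999999225139618], [0.4041999876499176, -0.08780000358819962], [0.54830002784729, -0.0869000032544136], [0.5475999712944031, 0.01889999955892563]]
cup 267 z 0.0852 c [ 0.6718 -0.0212] size [0.0699 0.073 ] ang 84.45
[[0.632099986076355, -0.052400000393390656], [0.7046999931335449, -0.05950000137090683], [0.7114999890327454, 0.010099999606609344], [0.6388000249862671, 0.017100000753998756]]
stack 1256 z 0.1973 c [ 0.4775 -0.3048] size [0.0812 0.0784] ang 15.38
[[0.4278999865055084, -0.2777999937534332], [0.4487000107765198, -0.35339999198913574], [0.5270000100135803, -0.33180001378059387], [0.5062000155448914, -0.2563000023365021]]
scene8 3387 z 0.1113 c [ 0.4803 -0.0333] size [0.1003 0.1436] ang 89.01
[[0.4075999855995178, -0.08219999819993973], [0.5511999726295471, -0.08470000326633453], [0.5529000163078308, 0.015599999576807022], [0.4092999994754791, 0.01810000091791153]]
cup 808 z 0.0896 c [ 0.6751 -0.0189] size [0.0724 0.0725] ang 37.26
[[0.6243000030517578, -0.011900000274181366], [0.6682000160217285, -0.06970000267028809], [0.7258999943733215, -0.025800000876188278], [0.6819000244140625, 0.03189999982714653]]
stack 2152 z 0.1963 c [ 0.4817 -0.3032] size [0.0801 0.0782] ang 18.86
[[0.4311999976634979, -0.2791000008583069], [0.45649999380111694, -0.3531000018119812], [0.5322999954223633, -0.3271999955177307], [0.5070000290870667, -0.2531999945640564]]
7.3333 [0.48320562 0.10002278 0.24486939] [-0.02973549 -1.47979527  0.15040461] 0.03384946992047887
```

View pics/side8.png

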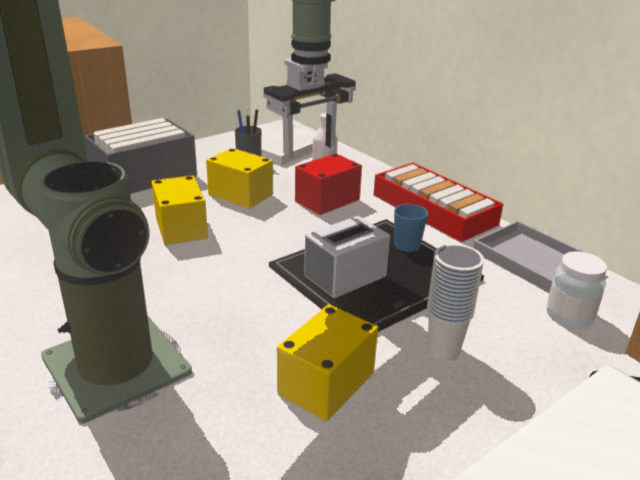

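The slot faces up at side (350,233), the box is wholly on the mat, the gripper is clear and the bystanders are in place.

```bash
python3 -c "
from station import arm
print(arm.finish_job())"
```

```text
the job is handed in; nothing more can be done
None
```

The dispenser now stands slot up on the mat, and the job was handed in at about 7.3 s. I pushed it square against the mat's +y edge with both open fingertips. I then tipped it over the edge, checked that it lay at rest on its side, and tipped it a second quarter turn.

- **Position:** its top is at z≈0.112, as it should be for a 100 mm box on the 12 mm mat. It spans x 0.41–0.55 and y -0.085 to 0.017, so it is well inside the mat.
- **Squareness:** the scene camera gives a yaw of about -1.0° against the mat's -0.9°. The coarser side-camera fit disagreed slightly, giving about +0.4° against -0.7°. Both put it within about 1° of square.
- **Everything else:** the blue cup and the cup stack match their starting positions within 1–2 mm. The look-alikes look unmoved in the final pictures, but I did not re-measure them.
- **Forces:** the highest wrist force read was about 20 N, and the gripper was clear of everything at hand-in.

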